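# Unclamp a drill motor and hold it up to the inspection camera

### The arm

A 6-joint arm with a two-finger parallel gripper is mounted at the origin on the work surface. World frame = base frame: x ahead of the robot, y to its left, z up, the work surface at z = 0. Lengths are in m, angles in degrees, forces in N, time in s.
With the tool pointing down it reaches from about 0.3 to 0.75 m from the base axis. Payload 8.5 kg.
Tool frame: the origin (TCP) lies midway between the tips of the shut fingers; the grasp point (between the pads) lies 19 mm behind it (env.grasp_offset is the distance from the TCP to the grasp point, in m); z points along the fingers, y is the line along which they close (so a half turn about z gives the same grasp; the last joint's range is limited). The gripper opens to 85 mm and grips with 20 to 120 N. Pads are 22 mm wide; open, the fingers measure 114 mm over their backs; the gripper's body (76 mm by 85 mm) begins 54 mm behind the grasp point. The pads swing forward as they close: fully open they stand 13 mm farther back than shut.
Start: joints at [-87.622, 21.807, 74.336, -0, 83.858, -12.336], TCP at [0.14, -0.532, 0.231] pointing down, gripper open.
Joint ranges: [-178.18, 178.18], [-50.72, 133.34], [12.68, 142.11], [-81.47, 261.47], [9.98, 163.14], [-165.26, 165.26]. Speed limits (degrees/s): [136.94, 136.94, 180, 180, 180, 180].

### API

Orientations are given as a 3x3 rotation matrix whose columns are the frame's x, y, z axes.
In Python, from rig import env gives the robot as it stands.
- The arm moves only by the tool servo_tool, never from a script. Its argument "deltas" is text: rows parted by semicolons, each of 7 numbers parted by spaces: the opening, from 0 (shut) to 1 (fully open), then the shift along the tool's x, y, z in mm, then the turn, a rotation vector about the tool's x, y, z in rad. A call has 1 to 8 rows; each row shifts and turns the commanded pose from where the row before left it, along the tool's axes as they then stand; what a row does not reach is not made up. A row lasts 1/12 s, in which the tool goes at most 41.7 mm and 7.16 degrees, less where a joint would pass 70% of its speed; a pose out of reach is approached as far as the arm can. A call is refused whole if a number of a shift passes 41.7 or a number of a turn 0.125, either way. A call with a gripper value outside its range is refused whole. The fingers move at their own pace and stop on an object; "newtons" is the grip in N (left out, the last holds). Time passes only in rows, so rows that do not move let the fingers close. It gives the time, the measured TCP pose, the force, the opening and the grip force at its end, in the units of the state.
- env.observe(): the state, without advancing time (a new reading comes with each control period).
- env.get_image(name): name is "scene" or "side" or "wrist"; returns a dict with "img" (384x512x3 uint8, red, green, blue), "depth" (384x512 float32, m along the optical axis (not along the pixel's ray), 0 where there is no reading), "camera_matrix" (3x3 intrinsics, pixels), "world_to_cam" (4x4, takes a point from world to camera coordinates). Camera axes: x right, y down, z forward; pixel columns grow to the right and rows downward; lengths in m; the calibration is good to about 2 mm. The wrist camera is an equidistant fisheye: a pixel r from the principal point sees the ray r / f radians off the axis. A picture is of the moment at which its call begins.
- env.close_job(): hands the job in; it is judged then, once.
Trained networks look in a picture, given as the dict that the camera call returned (one of the last four; its "shot" number tells which), for a name from the list of things; names that differ only in an ending like _2 or _b are one class to them, and where a whole thing is asked for, a point or a joint stands for the part that bears it (a point fixed in the world has none). Each returns a list of dicts, best first, with "conf" (0 to 1); they miss things now and then, are a little off and sometimes report something else, mostly with a low value. They report only what shows in the picture. A call takes as long as a camera call. They do not tell look-alikes from the thing itself.
- env.spot_in(name, picture): "bbox" ([centre column, centre row, width, height] in pixels, round what is visible of it).
- env.spot_point(name, picture): "uv" ([column, row] in pixels: a listed point, or the origin of a listed thing).
The state is a dict: "time_s": time; "q": joint angles; "qvel": joint speeds; "joint_efforts": joint torques, N m; "position": TCP position; "tool_rot": TCP orientation; "ft_force": force on the tool from outside, world axes, zero at the start; "wrist_torque": the same for the moment, N m; "grip_width": finger opening in m; "gripper_force": force on a finger pad.
Only numpy, scipy, OpenCV 4.12 (cv2) and the standard library are available. Lean on these libraries where they do the work, as an engineer would, in place of code of your own. Each camera call takes 0.05 s, during which the arm holds its last target. There are 200 camera calls.

### The job

The motor-and-gearbox unit of a cordless drill is clamped in the small cam-lever vise. Throw the vise lever over into its open notch, lift the unit out, and hold it up in the air before the inspection camera so that the tail of the motor (the end with the two terminals) is at the camera's focus point, facing the lens squarely. Finish while holding it there quite still, with the lever left in the open notch, and do not touch the camera or disturb the other things on the bench.

Things in the scene. Friction and masses are not known exactly. Their poses are not given: they have to be found in the camera images.
- vise: Grey cam-lever vise bolted down. Origin: centre of its underside, below the jaws; z up. Bed 60 mm along x, y -105 to +85 mm, 22 mm high; round end (radius 46, same height) at y = -84 mm. Jaws 44 mm wide along x, tops 58 mm high, 44 mm apart when clamped: fixed jaw on +y (face y = +22 mm), moving jaw on -y; it draws back 9 mm when the lever is in the open notch.
- vise_lever (a joint): Vise lever angle about its upright axis, rad: about 0 in the clamped notch, where it starts (lever points to vise -x); grows anticlockwise seen from above; 1.4 in the open notch (80 degrees on, nearly to vise -y). An over-centre spring drives it into either notch: about 3 N at the grip carries it past the middle (0.68), then it snaps on into the open notch, where it stops.
- lever_pivot (a point): Point on the upright axis of the vise lever, 50 mm above the bench, over the middle of the vise's round end. On the rim of that end two pairs of raised steel teeth, each with a dark line between, mark the clamped and the open notch.
- lever_grip (a point): Middle of the lever's upright black grip, 92 mm from the lever's axis, 68 mm above the bench. The grip is a round post 18 mm thick, its foot 40 mm and its top 88 mm above the bench; the flat lever arm (13 mm wide, top 45 mm above the bench) ends at its foot.
- motor: Loose unit to present, 0.34 to 0.55 kg: black box gearbox 50 long, 44 wide, 44 mm high, with a round steel motor can. Origin: centre of the gearbox's underside (on the vise bed, 22 mm up; it stands there by itself when unclamped). x: along the unit from gearbox to motor tail; z up; its axis is 23 mm above the underside. In the vise its axes are the vise's, x offset up to 5 mm.
- motor_grip (a point): Where to grip: middle of the steel motor can (36 mm diameter, 56 mm long), on its axis, 53 mm from the gearbox centre. The can overhangs the vise on its +x side, nothing below it down to the bench. Centre of mass of the unit: about 38 mm from here towards the gearbox. Axes as motor.
- motor_tail (a point): Centre of the motor's tail end, on the unit's axis, 92 mm from the gearbox centre: black end cap (33 mm diameter) with brass boss and two copper terminals. The other end of the unit has a 12 mm steel spindle, its tip 53 mm from the gearbox centre. Axes as motor: x points out of the tail.
- scope: Inspection camera on a bolted-down stand: dark foot 120 x 100 x 12 mm, steel column 18 mm thick, 372 mm high, 45 mm behind the origin (stand +x), black camera barrel (30 mm thick, LED ring 38 mm) pointing to stand -x and slanting down. Origin: on the bench under the barrel's tilt joint. Barrel height and slant (15 to 35 degrees) vary.
- lens (a point): Centre of the front glass of the camera, at the end of the barrel. Axes: x along the optical axis backwards into the camera (so the camera looks along -x, slanting down), y level.
- focus (a point): The camera's focus point in the air, 100 mm in front of the lens on the optical axis, about 175 to 280 mm above the bench. Same axes as lens: the motor's x should point along this x, towards the lens.
- multimeter: Bystander: orange multimeter lying face up, 150 x 76 x 34 mm. Origin: centre of its underside, x along its length.
- spray_can: Bystander: upright contact-cleaner spray can, 52 mm in diameter, 150 mm tall. Origin: centre of its underside.
- screwdriver: Bystander: screwdriver with black handle lying flat, about 200 mm long. x along it.
- drill_shell: Bystander: empty orange half of the drill's housing lying hollow side up, about 140 x 170 x 26 mm. Origin: underside, under the middle of the barrel part; x along the barrel part, the handle points to +y.
Mind the look-alikes: they are no part of the job. Leave any turquoise look-alike of the motor alone. Of the things shaped like the vise, the grey one is meant.

How it is judged:
By the outcome, as a careful person would: the job done as asked, in the order asked, and still so for the second after the job is handed in, while the arm keeps its last pose, push and grip.
It also fails if it takes over 51 s, if anything falls off the work surface, if the arm or the gripper's body presses on something with over 40 N, if the wrist force passes 120 N, or if a joint passes its speed limit or range.

## Working session

There is one attempt and no reset: what is moved stays moved. The work goes in short steps, Python scripts to look and compute and a tool call to move; the robot and the scene stay as the last step left them, time stands still between calls to the robot, and variables do not carry over. Pictures are saved under pics/ and viewed, at most 10 in all, crops included, and the job is handed in when it is done.

Besides the shell and the picture viewer there is one more tool, called after "Emit:" as name(argument=value, ...) on one line, values as JSON. servo_tool: Moves the arm, as the interface text tells. Its arguments: {"type":"object","properties":{"deltas":{"type":"string"},"newtons":{"type":"number"}},"required":["deltas"]}

```bash
ls; mkdir -p pics
cat > h.py <<'E'
import numpy as np, cv2
from rig import env
def deproj(p,uv,d=None):
    K=p["camera_matrix"];u,v=uv
    if d is None:
        w=p["depth"][int(v)-2:int(v)+3,int(u)-2:int(u)+3];w=w[w>0];d=np.median(w)
    c=np.array([(u-K[0,2])/K[0,0]*d,(v-K[1,2])/K[1,1]*d,d,1])
    return (np.linalg.inv(p["world_to_cam"])@c)[:3]
def proj(p,X):
    c=p["world_to_cam"]@np.r_[X,1];c=p["camera_matrix"]@c[:3];return c[:2]/c[2]
def cloud(p):
    K=p["camera_matrix"];d=p["depth"];v,u=np.mgrid[:384,:512]
    c=np.stack([(u-K[0,2])/K[0,0]*d,(v-K[1,2])/K[1,1]*d,d,np.ones_like(d)],-1)
    return (c@np.linalg.inv(p["world_to_cam"]).T)[...,:3]
def tri(pa,ua,pb,ub):
    P=[p["camera_matrix"]@p["world_to_cam"][:3] for p in (pa,pb)]
    X=cv2.triangulatePoints(P[0],P[1],np.array(ua,float).reshape(2,1),np.array(ub,float).reshape(2,1))[:,0]
    return X[:3]/X[3]
def save(im,n): cv2.imwrite("pics/"+n,im[...,::-1])
E
python3 - <<'E'
from h import *
np.set_printoptions(precision=3,suppress=True)
a=env.get_image("scene");b=env.get_image("side")
save(np.hstack([a["img"],b["img"]])[:, :],"t.png")
im=np.vstack([a["img"],b["img"]]);save(cv2.resize(a["img"],(768,576)),"a.png");save(cv2.resize(b["img"],(768,576)),"b.png")
np.savez("ab.npz",**{k+n:p[k] for n,p in(("a",a),("b",b)) for k in("img","depth","camera_matrix","world_to_cam")})
for n in ["vise","lever_pivot","lever_grip","motor","motor_grip","motor_tail","scope","lens","focus","multimeter","spray_can","screwdriver","drill_shell"]:
    for t,p in(("a",a),("b",b)):
        for r in env.spot_point(n,p)[:3]:
            try:X=deproj(p,r["uv"])
            except Exception:X=None
            print(n,t,round(r["conf"],2),np.array(r["uv"]),X)
print(a["world_to_cam"],b["world_to_cam"],env.observe()["tool_rot"],env.observe()["ft_force"])
E
```

```text
pics
vise a 0.91 [394.5 211.3] [0.495 0.649 0.032]
vise a 0.68 [242.5 229.9] [0.655 0.145 0.057]
vise b 0.77 [252.4 224.9] [0.571 0.188 0.04 ]
vise b 0.64 [210.3 357.7] [0.447 0.702 0.057]
lever_pivot a 0.78 [373.9 206.1] [0.492 0.577 0.046]
lever_pivot a 0.74 [215.2 222. ] [0.625 0.051 0.049]
lever_pivot a 0.22 [321.5 190.1] [0.419 0.402 0.033]
lever_pivot b 0.78 [257.9 197.7] [0.616 0.045 0.046]
lever_pivot b 0.75 [217.4 196.7] [ 0.795  0.053 -0.003]
lever_pivot b 0.63 [213.4 317.5] [0.504 0.588 0.046]
lever_grip a 0.73 [366.5 184.3] [0.41  0.555 0.07 ]
lever_grip a 0.57 [214.  193.6] [0.53  0.032 0.083]
lever_grip b 0.68 [251.3 315.2] [0.399 0.559 0.082]
lever_grip b 0.65 [276.8 199.8] [ 0.563 -0.024  0.002]
motor a 0.97 [239.9 223.7] [0.627 0.133 0.053]
motor a 0.91 [191.5 186.6] [ 0.459 -0.067  0.037]
motor b 0.9 [254.5 218.9] [0.571 0.172 0.056]
motor b 0.82 [313.1 201.2] [ 0.425 -0.065  0.011]
motor_grip a 0.67 [239.8 228.6] [0.642 0.135 0.047]
motor_grip a 0.57 [192. 192.] [ 0.482 -0.06   0.033]
motor_grip b 0.8 [300.6 200.7] [ 0.466 -0.031  0.025]
motor_grip b 0.73 [239.6 21
[... 821 characters left out ...]
[256.8 198.4] [0.615 0.056 0.051]
spray_can b 0.87 [208.8 277.8] [0.603 0.449 0.016]
screwdriver a 0.73 [200.4 274.8] [0.805 0.038 0.014]
screwdriver b 0.46 [219.9 195.2] [0.788 0.043 0.001]
drill_shell a 0.67 [148.5 183.9] [ 0.431 -0.241  0.005]
drill_shell a 0.55 [327.6 242.5] [0.642 0.42  0.015]
drill_shell b 0.9 [327.6 179. ] [ 0.418 -0.24   0.006]
[[-0.105  0.994  0.009 -0.123]
 [ 0.695  0.079 -0.715 -0.294]
 [-0.712 -0.069 -0.699  1.722]
 [ 0.     0.     0.     1.   ]] [[-0.903 -0.429 -0.013  0.599]
 [-0.256  0.564 -0.785  0.183]
 [ 0.344 -0.706 -0.62   1.404]
 [ 0.     0.     0.     1.   ]] [[ 0.967  0.254 -0.   ]
 [ 0.254 -0.967 -0.   ]
 [-0.     0.    -1.   ]] [-0.118  0.695 -0.443]
```

View pics/a.png

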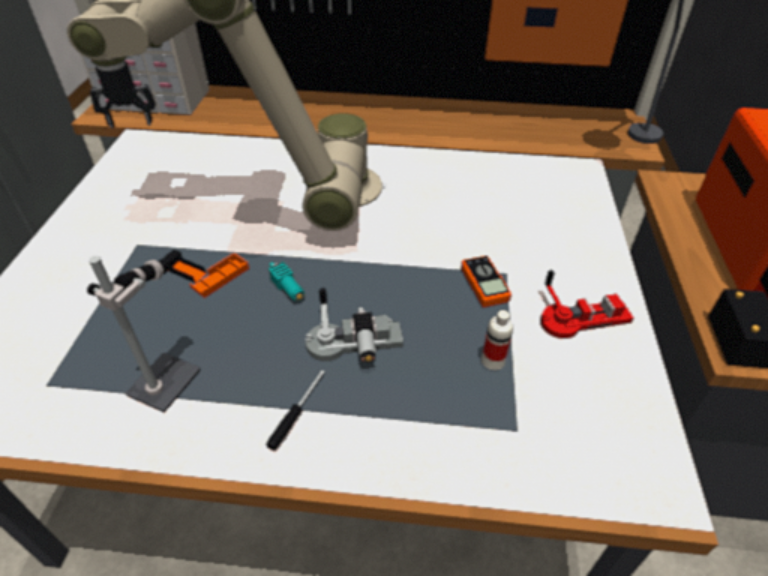

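View pics/b.png

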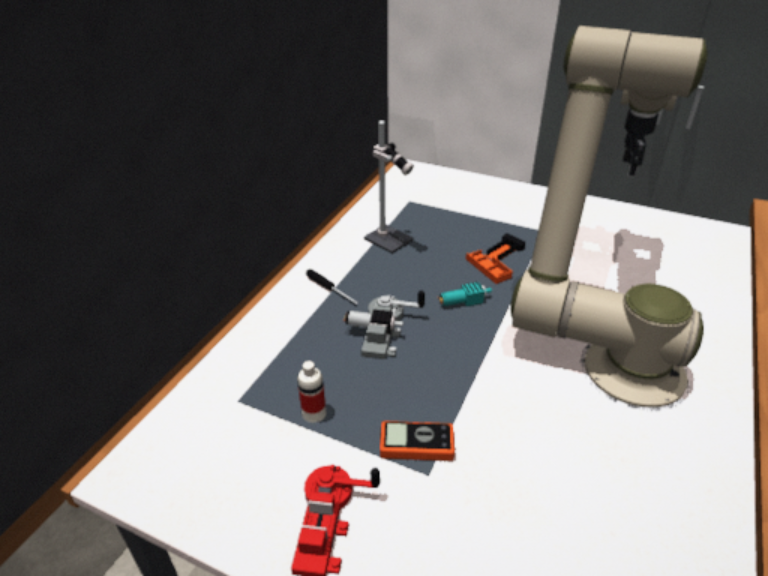

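The scene view shows the grey vise at about (355,330)/1.5, with the red look-alike at (585,310) and the turquoise one at (287,282). The scope column is at (125,330), with its barrel pointing towards the right and the robot. I'll zoom in on the vise and the scope.

Run:
```python
from h import *
np.set_printoptions(precision=4,suppress=True)
z=np.load("ab.npz");P={n:{k:z[k+n] for k in("img","depth","camera_matrix","world_to_cam")} for n in "ab"}
a,b=P["a"],P["b"]
def cr(p,x,y,w=100,h=75): return cv2.resize(p["img"][y:y+h,x:x+w],(400,300),interpolation=cv2.INTER_CUBIC)
save(np.vstack([np.hstack([cr(a,190,180),cr(b,215,180)]),np.hstack([cr(a,55,160),cr(b,230,75)])]),"crop.png")
for n,ua,ub in[("pivot",(215.2,222),(257.9,197.7)),("grip",(239.8,228.6),(239.6,210.7)),("tail",(244.4,240.5),(228.2,213.9)),("lens",(103,179.3),(270.7,110.8)),("scope",(110.2,247.8),(260.4,160.1)),("motor",(239.9,223.7),(254.5,218.9)),("vise",(242.5,229.9),(252.4,224.9))]:
    X=tri(a,ua,b,ub);print(n,X,proj(a,X)-ua,proj(b,X)-ub)
C=np.concatenate([cloud(a).reshape(-1,3),cloud(b).reshape(-1,3)]);I=np.r_[np.zeros(384*512),np.ones(384*512)]
np.save("C.npy",C)
# scope cloud
m=(C[:,2]>.15)&(C[:,2]<.45)&(C[:,0]>.45)&(C[:,0]<.85)&(C[:,1]>-.42)&(C[:,1]<-.05)
for x,i in zip(C[m],I[m]):print(int(i),(x*1000).astype(int),end=";")
```

```text
pivot [0.6173 0.0471 0.044 ] [-0.7823 -0.9338] [-0.6619  0.6513]
grip [0.6449 0.1381 0.0456] [0.923  1.0105] [ 0.7755 -0.7142]
tail [0.6822 0.1585 0.0332] [1.2028 1.2653] [ 0.989  -0.8702]
lens [ 0.6888 -0.2396  0.2693] [-0.3477 -0.5646] [-0.2317  0.3364]
scope [ 0.7405 -0.264   0.0067] [1.389  1.8613] [ 0.9308 -1.1088]
motor [0.5919 0.1273 0.0116] [-0.0223 -0.025 ] [-0.0198  0.0184]
vise [ 0.597   0.1363 -0.0137] [-0.0597 -0.0655] [-0.0533  0.048 ]
0 [ 770 -278  370];0 [ 771 -274  371];0 [ 772 -271  372];0 [ 776 -279  372];0 [ 775 -278  370];0 [ 777 -274  372];0 [ 773 -274  370];0 [ 775 -270  371];0 [ 774 -268  371];0 [ 781 -280  372];0 [ 779 -278  371];0 [ 781 -274  373];0 [ 781 -272  373];0 [ 779 -271  371];0 [ 779 -268  372];0 [ 779 -265  372];0 [ 773 -267  367];0 [ 784 -278  372];0 [ 783 -276  372];0 [ 782 -274  370];0 [ 783 -271  371];0 [ 780 -270  370];0 [ 781 -268  370];0 [ 779 -266  368];0 [ 777 -265  367];0 [ 674 -248  276];0 [ 675 -244  278];0 [ 678 -239  281];0 [ 788 -276  373];0 [ 786 -274  371];0 [ 786 -272  371];0 [ 786 -270  371];0 [ 786 -267  372];0 [ 785 -265  371];
[... 27895 characters left out ...]
 777 -268  200];1 [ 773 -269  201];1 [ 787 -269  193];1 [ 780 -264  197];1 [ 773 -259  201];1 [ 778 -279  190];1 [ 786 -267  189];1 [ 786 -276  185];1 [ 777 -267  191];1 [ 771 -266  193];1 [ 786 -265  185];1 [ 779 -261  189];1 [ 776 -265  187];1 [ 771 -264  189];1 [ 787 -267  179];1 [ 785 -273  177];1 [ 776 -264  183];1 [ 776 -275  177];1 [ 780 -263  178];1 [ 773 -270  176];1 [ 779 -262  174];1 [ 779 -271  169];1 [ 772 -266  173];1 [ 782 -267  166];1 [ 779 -272  164];1 [ 774 -271  165];1 [ 772 -277  162];1 [ 779 -260  165];1 [ 778 -268  161];1 [ 773 -269  162];1 [ 774 -281  155];1 [ 782 -266  156];1 [ 775 -263  159];1 [ 773 -268  157];1 [ 771 -274  155];1 [ 778 -268  151];1 [ 775 -272  150];
```

View pics/crop.png

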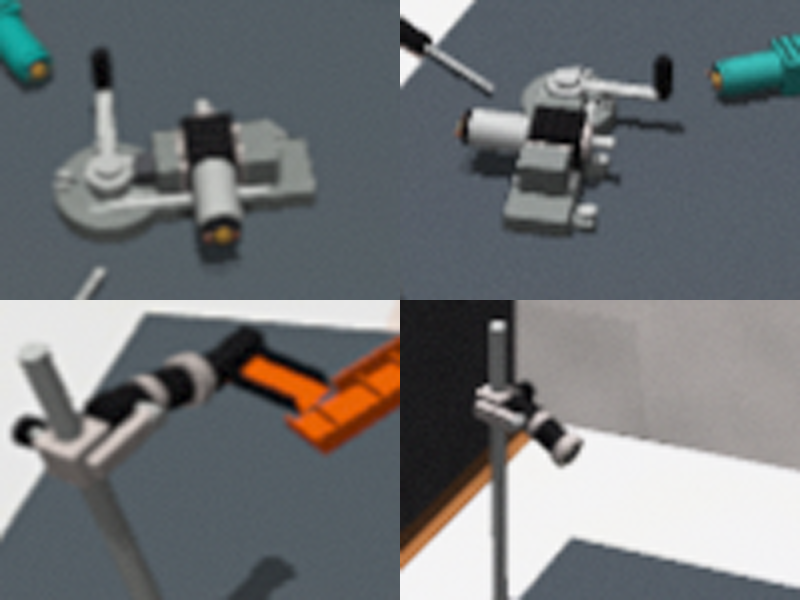

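The crops show the grey vise with its lever pointing to the robot and the can overhanging away from it. The scope barrel slants down and ends in a grey LED ring. Next I'll fit simple models to the depth clouds.

```bash
cat > fit.py <<'E'
from h import *
from scipy.optimize import least_squares
np.set_printoptions(precision=4,suppress=True)
C=np.load("C.npy")
def box(p,c,h):
    q=np.abs(p-c)-h;return np.linalg.norm(np.maximum(q,0),axis=1)+np.minimum(q.max(1),0)
def cyl(p,ax,lo,hi,r):  # axis index through origin
    o=[i for i in range(3) if i!=ax]
    q=np.stack([np.hypot(p[:,o[0]],p[:,o[1]])-r,np.abs(p[:,ax]-(lo+hi)/2)-(hi-lo)/2],1)
    return np.linalg.norm(np.maximum(q,0),axis=1)+np.minimum(q.max(1),0)
def viseres(t,P):
    x,y,th,dx,ph=t;c,s=np.cos(th),np.sin(th);q=(P-[x,y,0])@np.array([[c,-s,0],[s,c,0],[0,0,1]])
    A=np.array
    d=[box(q,A([0,-.010,.011]),A([.03,.095,.011])),cyl(q-[0,-.084,0],2,0,.022,.046),
       box(q,A([dx,0,.044]),A([.025,.022,.022])),cyl(q-[dx,0,.045],0,.025,.081,.018),cyl(q-[dx,0,.045],0,.08,.092,.0165),
       cyl(q-[-.092*np.cos(ph),-.084-.092*np.sin(ph),0],2,.04,.088,.009)]
    return np.min(np.abs(d),0)
if __name__=="__main__":
    m=(C[:,2]>.008)&(C[:,2]<.1)&(np.hypot(C[:,0]-.61,C[:,1]-.11)<.15)
    P=C[m];print(m.sum())
    for th0 in(0,.2,.4):
        r=least_squares(viseres,[.6,.13,th0,0,0],args=(P,),loss="soft_l1",f_scale=.002,x_scale=[.01,.01,.1,.01,.1])
        print(r.x,r.cost,np.median(viseres(r.x,P)))
    def scp(t,P):
        x,y,z,yaw,tl=t;a=np.array([np.cos(tl)*np.cos(yaw),np.cos(tl)*np.sin(yaw),np.sin(tl)]);v=np.cross([0,0,1],a);v/=np.linalg.norm(v)
        q=(P-[x,y,z])@np.stack([a,v,np.cross(a,v)],1)
        return np.min(np.abs([cyl(q,0,0,.075,.015),cyl(q,0,0,rl,.019)]),0)
    m=(C[:,2]>.235)&(C[:,2]<.315)&(C[:,0]>.66)&(C[:,0]<.735)&(C[:,1]>-.29)&(C[:,1]<-.2)
    P=C[m];print(m.sum())
    for rl in(.006,.01,.014,.018):
      for y0 in(-.5,0,):
        r=least_squares(scp,[.68,-.24,.265,y0,.4],args=(P,),loss="soft_l1",f_scale=.002,x_scale=[.01,.01,.01,.1,.1])
        print(rl,r.x,np.degrees(r.x[3:]),r.cost,np.median(scp(r.x,P)))
    a=(C[:,2]>.002)&(C[:,2]<.02)&(np.abs(C[:,0]-.745)<.12)&(np.abs(C[:,1]+.26)<.12)
    Q=C[a&(C[:,2]>.008)][:,:2].astype(np.float32);print(len(Q),cv2.minAreaRect(Q))
    k=(C[:,2]>.15)&(C[:,2]<.24)&(C[:,0]>.76)&(C[:,0]<.8);K=C[k];e=least_squares(lambda t:np.hypot(K[:,0]-t[0],K[:,1]-t[1])-.009,[.78,-.272],loss="soft_l1",f_scale=.002);print(e.x)
E
python3 fit.py
```

```text
2621
[ 0.5952  0.1377  0.2749 -0.0072  6.245 ] 0.035016532994504905 0.00250626801069085
[ 0.5952  0.1377  0.2748 -0.0072 -0.0382] 0.03501655269650675 0.00250626801069085
[ 0.5952  0.1377  0.2748 -0.0072 -6.3214] 0.03501655268977671 0.00250626801069085
332
0.006 [ 0.6835 -0.2414  0.263  -0.3332  0.3735] [-19.0926  21.4022] 0.0004433810843717708 0.0011325965128328552
0.006 [ 0.6834 -0.2414  0.2629 -0.3329  0.3738] [-19.0764  21.4189] 0.0004433642074723257 0.0011541488434859987
0.01 [ 0.6829 -0.2415  0.2624 -0.3261  0.3832] [-18.6846  21.9542] 0.00034711648986088364 0.0009333553322092005
0.01 [ 0.6829 -0.2415  0.2624 -0.3261  0.3832] [-18.6846  21.9542] 0.00034711648986197907 0.0009333549563152899
0.014 [ 0.6817 -0.2414  0.2621 -0.3147  0.3785] [-18.0296  21.6844] 0.0003380563989100366 0.0008927323548428455
0.014 [ 0.6817 -0.2414  0.2621 -0.3147  0.3785] [-18.0296  21.6844] 0.00033805639890983576 0.000892731883230558
0.018 [ 0.6822 -0.2414  0.262  -0.3188  0.3838] [-18.2633  21.99  ] 0.00032378551816126654 0.000887268259753827
0.018 [ 0.6821 -0.2415  0.262  -0.3165  0.383 ] [-18.1333  21.9453] 0.0003236655178068846 0.0008833163501707564
1151 ((0.7330430150032043, -0.26412534713745117), (0.2290450930595398, 0.1896011233329773), 11.396173477172852)
[ 0.7803 -0.2759]
```

```bash
cat > fit2.py <<'E'
from fit import *
A=np.array
def res(t,P,each=False):
    x,y,th,dx,ph,j1,j2=t;c,s=np.cos(th),np.sin(th);q=(P-[x,y,0])@np.array([[c,-s,0],[s,c,0],[0,0,1]])
    pv=q-[0,-.084,0];c,s=np.cos(ph),np.sin(ph);l=pv@np.array([[c,-s,0],[s,c,0],[0,0,1]])
    d=[box(q,A([0,-.010,.011]),A([.03,.095,.011])),cyl(pv,2,0,.022,.046),
       box(q,A([dx,0,.044]),A([.025,.022,.022])),cyl(q-[dx,0,.045],0,.025,.081,.018),cyl(q-[dx,0,.045],0,.08,.092,.0165),
       cyl(l+[.092,0,0],2,.04,.088,.009),box(l,A([-.046,0,.0415]),A([.046,.0065,.0035])),
       box(q,A([0,.022+j1/2,.029]),A([.022,j1/2,.029])),box(q,A([0,-.022-j2/2,.029]),A([.022,j2/2,.029])),
       cyl(q-[dx,0,.045],0,-.053,-.02,.006),cyl(pv,2,.02,.05,.015)]
    d=np.abs(d);return d if each else d.min(0)
if __name__=="__main__":
    m=(C[:,2]>.008)&(C[:,2]<.1)&(np.hypot(C[:,0]-.61,C[:,1]-.11)<.15);P=C[m]
    r=least_squares(res,[.6,.13,.2,0,0,.025,.025],args=(P,),loss="soft_l1",f_scale=.002,x_scale=[.01,.01,.1,.01,.1,.01,.01])
    d=res(r.x,P,True);k=d.argmin(0);print(r.x,r.cost,[(i,(k==i).sum(),round(np.median(d.min(0)[k==i])*1000,1)) for i in range(11)])
    x,y,th,dx,ph=r.x[:5];R=np.array([[np.cos(th),-np.sin(th)],[np.sin(th),np.cos(th)]])
    z=np.load("ab.npz");im=[]
    pts=[(R@p+[x,y]).tolist()+[h] for p,h in[((dx+.092,0),.045),((dx+.053,0),.063),((0,-.084),.05),((-.092*np.cos(ph),-.084-.092*np.sin(ph)),.088),((.03,.085),.022),((-.03,.085),.022),((dx+.025,.022),.066),((dx-.025,.022),.066),((dx-.025,-.022),.066),((dx+.025,-.022),.066),((dx-.053,0),.045)]]
    L=A([.682,-.2415,.262]);X=A([.8789,-.2975,.373]);pts+=[L,L-.1*X,L+.07*X]
    for n,(u,v),(u2,v2) in(("a",(185,175),(60,155)),("b",(210,175),(230,75))):
        p={k:z[k+n] for k in("img","depth","camera_matrix","world_to_cam")}
        for(u0,v0) in((u,v),(u2,v2)):
            g=cv2.resize(p["img"][v0:v0+75,u0:u0+100],(400,300),interpolation=cv2.INTER_CUBIC)
            for X_ in pts:
                q=proj(p,X_)-[u0,v0];cv2.circle(g,tuple(int(i) for i in q*4+2),2,(255,255,0),-1)
            im.append(g)
    save(np.vstack([np.hstack(im[:2]),np.hstack(im[2:])]),"ov.png")
    print(A(pts[:4]))
E
python3 fit2.py
```

```text
[ 0.5956  0.1367  0.2743 -0.0077 -0.0526  0.0344  0.0334] 0.010705703350608557 [(0, np.int64(560), np.float64(1.4)), (1, np.int64(351), np.float64(1.7)), (2, np.int64(349), np.float64(1.5)), (3, np.int64(288), np.float64(1.2)), (4, np.int64(102), np.float64(1.2)), (5, np.int64(103), np.float64(1.8)), (6, np.int64(128), np.float64(1.2)), (7, np.int64(354), np.float64(1.3)), (8, np.int64(198), np.float64(1.7)), (9, np.int64(29), np.float64(1.6)), (10, np.int64(159), np.float64(2.0))]
[[0.6767 0.1595 0.045 ]
 [0.6392 0.1489 0.063 ]
 [0.6183 0.0558 0.05  ]
 [0.5286 0.0356 0.088 ]]
```

View pics/ov.png

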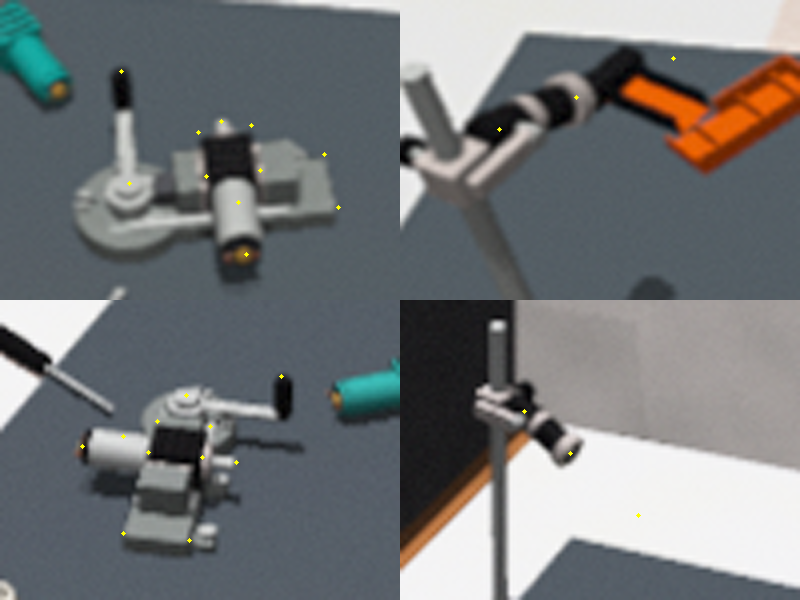

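The overlay dots sit on the vise, the motor, the lever and the lens, so the models fit. I'll shut the gripper and move to the +y side of the lever grip.

Emit:
servo_tool(deltas="0 15 -15 0 0 0 0;0 30 -28 0 0 0 0;0 30 -28 0 0 0 0;0 30 -28 0 0 0 0;0 30 -28 0 0 0 0;0 30 -28 0 0 0 0;0 30 -28 0 0 0 0;0 30 -28 0 0 0 0")

```text
time_s: 2.07
position: [0.3043, -0.2689, 0.2315]
tool_rot: [[0.967, 0.253, 0.0], [0.253, -0.967, -0.0], [0.0, 0.001, -1.0]]
ft_force: [0.2, -1.3, -0.6]
grip_width: 0.0001
gripper_force: 0.0
```

Emit:
servo_tool(deltas="0 30 -28 0 0 0 0;0 30 -28 0 0 0 0;0 30 -28 0 0 0 0;0 30 -28 0 0 0 0;0 30 -28 0 0 0 0;0 30 -28 0 0 0 0;0 30 -28 0 0 0 0;0 30 -28 0 0 0 0")

```text
time_s: 2.73
position: [0.4797, 0.0091, 0.2315]
tool_rot: [[0.967, 0.254, 0.001], [0.254, -0.967, -0.0], [0.001, 0.0, -1.0]]
ft_force: [0.6, -0.6, -0.5]
grip_width: 0.0001
gripper_force: 0.0
```

Emit:
servo_tool(deltas="0 27 -27 0 0 0 0;0 26 -26 10 0 0 0;0 0 0 35 0 0 0;0 0 0 40 0 0 0;0 0 0 40 0 0 0;0 0 0 30 0 0 0;0 0 0 20 0 0 0;0 0 0 0 0 0 0")

```text
time_s: 3.4
position: [0.5147, 0.0718, 0.0527]
tool_rot: [[0.967, 0.254, -0.007], [0.254, -0.967, 0.001], [-0.007, -0.003, -1.0]]
ft_force: [-0.7, 0.4, -0.3]
grip_width: 0.0001
gripper_force: 0.0
```

Run:
```python
from h import *
s=env.observe();print(s["position"],s["ft_force"],s["time_s"])
w=env.get_image("wrist");save(cv2.resize(w["img"],(768,576)),"w1.png")
```

```text
[0.51472387 0.07175888 0.05274141] [-0.74798255  0.41747232 -0.32474584] 3.4
```

View pics/w1.png

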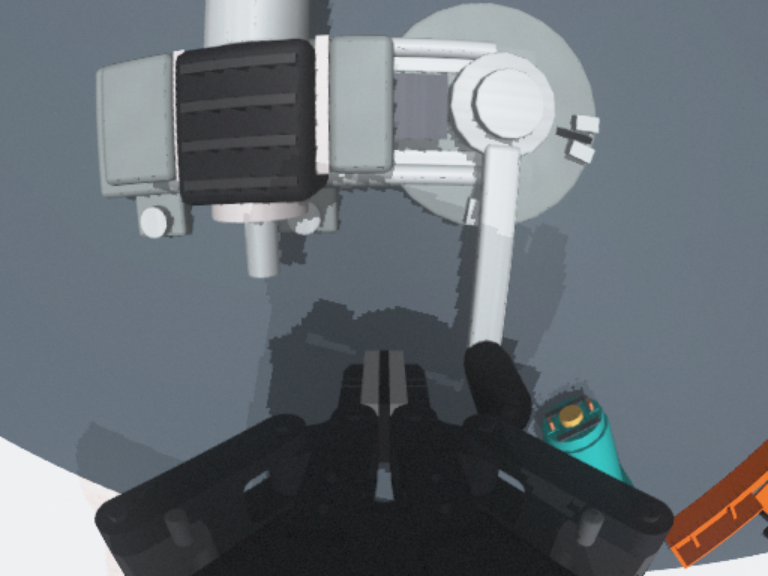

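The wrist view shows the shut fingers at (385,400) and the lever grip post to their right at (495,385). The teeth of the open notch are at (580,135). I'll push towards tool +y.

Emit:
servo_tool(deltas="0 1 10 0 0 0 0;0 1 10 0 0 0 0;0 1 9 0 0 0 0;0 1 9 0 0 0 0;0 2 9 0 0 0 0;0 3 9 0 0 0 0;0 4 8 0 0 0 0;0 5 8 0 0 0 0")

```text
time_s: 4.12
position: [0.5531, 0.0055, 0.0564]
tool_rot: [[0.967, 0.254, 0.0], [0.254, -0.967, -0.0], [0.0, 0.0, -1.0]]
ft_force: [-0.9, -0.4, -0.1]
grip_width: -0.0
gripper_force: 0.4
```

Emit:
servo_tool(deltas="0 6 7 0 0 0 0;0 6 7 0 0 0 0;0 5 3 0 0 0 0;0 0 0 0 0 0 0")

```text
time_s: 4.45
position: [0.5746, -0.0061, 0.0562]
tool_rot: [[0.967, 0.254, 0.001], [0.254, -0.967, -0.0], [0.001, 0.001, -1.0]]
ft_force: [-0.9, -0.8, -0.4]
grip_width: -0.0
gripper_force: 0.0
```

Run:
```python
from h import *
w=env.get_image("wrist");save(cv2.resize(w["img"],(512,384)),"w2.png")
```

```text
(no output)
```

View pics/w2.png

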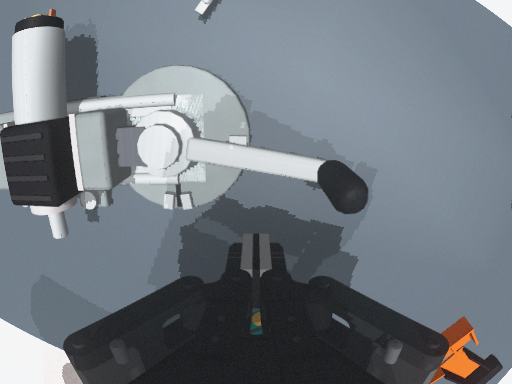

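The lever has snapped into the open notch, its arm running from the pivot at (160,148) to the grip at (345,185). Next I'll rise, open the fingers and go above the can.

Emit:
servo_tool(deltas="0 0 0 -35 0 0 0;0 0 0 -40 0 0 0;0.3 0 -10 -35 0 0 0;0.6 20 -30 0 0 0 0;1 30 -35 0 0 0 0;1 30 -35 0 0 0 0;1 22 -24 0 0 0 0.018;1 0 0 0 0 0 0")

```text
time_s: 5.17
position: [0.6348, 0.1475, 0.1657]
tool_rot: [[0.971, 0.241, 0.0], [0.241, -0.971, 0.001], [0.001, -0.001, -1.0]]
ft_force: [-0.7, 0.6, 0.2]
grip_width: 0.0724
gripper_force: 0.0
```

```bash
cat > wf.py <<'E'
from fit import *
def wcloud(w):
    K=w["camera_matrix"];d=w["depth"];v,u=np.mgrid[:384,:512]
    x=(u-K[0,2])/K[0,0];y=(v-K[1,2])/K[1,1];r=np.hypot(x,y)+1e-9;s=np.tan(np.minimum(r,1.45))/r
    c=np.stack([x*s*d,y*s*d,d,np.ones_like(d)],-1)
    X=(c@np.linalg.inv(w["world_to_cam"]).T)[...,:3]
    return X[(d>0)&(r<1.2)]
E
python3 - <<'E'
from wf import *
s=env.observe();print(s["position"],s["tool_rot"],s["grip_width"])
w=env.get_image("wrist");W=wcloud(w)
b=W[W[:,2]<.012];print("bench z",np.median(b[:,2]),len(b))
A=np.array
def res(t,P):
    x,y,th,j=t;c,s_=np.cos(th),np.sin(th);q=(P-[x,y,0])@np.array([[c,-s_,0],[s_,c,0],[0,0,1]])
    return np.min(np.abs([box(q,A([0,0,.044]),A([.025,.022,.022])),cyl(q-[0,0,.045],0,.025,.081,.018),cyl(q-[0,0,.045],0,.08,.092,.0165),cyl(q-[0,0,.045],0,-.053,-.02,.006)]),0)
m=(W[:,2]>.03)&(W[:,2]<.08);q=W-[.5956,.1367,0];c,s_=np.cos(.2743),np.sin(.2743)
lx=q[:,0]*c+q[:,1]*s_;ly=-q[:,0]*s_+q[:,1]*c
k=m&(lx>-.07)&(lx<.1)&(abs(ly)<.021);P=W[k];print(k.sum())
r=least_squares(res,[.588,.1347,.274,0],args=(P,),loss="soft_l1",f_scale=.0015,x_scale=[.01,.01,.1,1])
x,y,th,_=r.x;print(r.x,r.cost,np.median(res(r.x,P)),"grip",x+.053*np.cos(th),y+.053*np.sin(th))
h=P[(lx[k]>-.01)&(lx[k]<.015)];print("box top",np.percentile(h[:,2],[20,50,80]))
save(cv2.resize(w["img"],(512,384)),"w3.png")
E
```

```text
[0.6348 0.1475 0.1657] [[ 0.9706  0.2409  0.0005]
 [ 0.2409 -0.9706  0.0014]
 [ 0.0008 -0.0012 -1.    ]] 0.07240134240668919
bench z 0.0009735806591095186 138025
5425
[0.5885 0.135  0.255  0.    ] 0.001927433713840381 0.0005090757421448815 grip 0.6397730740116094 0.148353099712397
box top [0.0659 0.0666 0.0674]
```

View pics/w3.png

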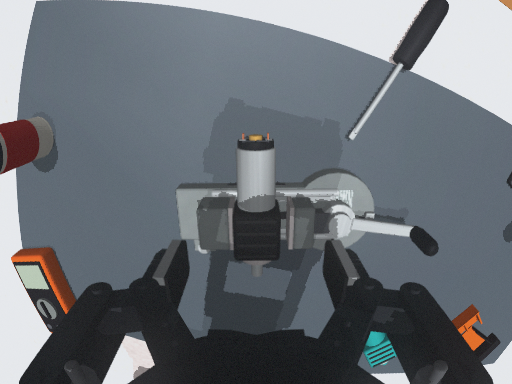

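The motor stands free, with its can at (255,175) and the fingers either side. The fit gives 14.6° yaw and the grip point at (0.6398, 0.1484). I'll descend and grip.

Emit:
servo_tool(deltas="1 5 0 0 0 0 -0.012;1 0 0 35 0 0 0;1 0 0 40 0 0 0;1 0 0 35 0 0 0;1 0 0 20 0 0 0;1 0 0 11 0 0 0;1 0 0 0 0 0 0;1 0 0 0 0 0 0", newtons=110)

```text
time_s: 5.88
position: [0.6394, 0.1425, 0.0263]
tool_rot: [[0.969, 0.248, 0.001], [0.248, -0.969, -0.0], [0.001, 0.0, -1.0]]
ft_force: [-0.3, 0.1, 1.0]
grip_width: 0.0852
gripper_force: 0.0
```

Emit:
servo_tool(deltas="0 0 0 0 0 0 0;0 0 0 0 0 0 0;0 0 0 0 0 0 0;0 0 0 0 0 0 0;0 0 0 0 0 0 0;0 0 0 0 0 0 0;0 0 0 0 0 0 0;0 0 0 0 0 0 0", newtons=110)

```text
time_s: 6.55
position: [0.6393, 0.1436, 0.0267]
tool_rot: [[0.969, 0.248, 0.002], [0.248, -0.969, 0.001], [0.002, -0.0, -1.0]]
ft_force: [-0.2, 1.8, 7.5]
grip_width: 0.0335
gripper_force: 106.8
```

The grip width is 33.5 mm on a 36 mm can, which suggests a slightly high grip. I'll re-grip 6 mm lower.

Emit:
servo_tool(deltas="0.7 0 0 0 0 0 0;0.7 0 0 0 0 0 0;0.7 0 0 0 0 0 0;0.7 0 0 3 0 0 0;0.7 0 0 3 0 0 0;0 0 0 0 0 0 0;0 0 0 0 0 0 0;0 0 0 0 0 0 0", newtons=110)

```text
time_s: 7.22
position: [0.6387, 0.1433, 0.0194]
tool_rot: [[0.969, 0.248, -0.001], [0.248, -0.969, 0.0], [-0.0, -0.0, -1.0]]
ft_force: [-2.2, 0.7, 0.5]
grip_width: 0.0338
gripper_force: 107.3
```

Emit:
servo_tool(deltas="0 0 0 0 0 0 0;0 0 0 0 0 0 0;0 0 0 0 0 0 0;0 0 0 0 0 0 0;0 0 0 0 0 0 0")

```text
time_s: 7.63
position: [0.6386, 0.1433, 0.0193]
tool_rot: [[0.969, 0.248, -0.0], [0.248, -0.969, 0.0], [-0.0, -0.0, -1.0]]
ft_force: [-1.5, 0.8, 1.9]
grip_width: 0.0339
gripper_force: 107.4
```

Emit:
servo_tool(deltas="0 0 0 -5 0 0 0;0 0 0 -10 0 0 0;0 0 0 -15 0 0 0;0 0 0 -20 0 0 0;0 0 0 -25 0 0 0;0 0 0 -25 0 0 0;0 0 0 -20 0 0 0;0 0 0 0 0 0 0")

```text
time_s: 8.3
position: [0.6407, 0.1432, 0.1446]
tool_rot: [[0.969, 0.248, 0.009], [0.248, -0.969, 0.0], [0.009, 0.002, -1.0]]
ft_force: [0.8, -0.2, -3.4]
grip_width: 0.0341
gripper_force: 108.1
```

```bash
cat > hold.py <<'E'
from wf import *
A=np.array
def hold(p,W):
    """fit motor pose (tool frame origin TCP) to cloud W; returns grip,tail,axis in world"""
    s=env.observe();R=s["tool_rot"];T=s["position"]
    q=(W-T)@R
    k=(q[:,0]>-.115)&(q[:,0]<.055)&(abs(q[:,1])<.024)&(q[:,2]>-.05)&(q[:,2]<.012)&~((abs(q[:,0])<.016)&(abs(q[:,1])>.010))
    P=q[k]
    def res(t):
        from scipy.spatial.transform import Rotation as Ro
        l=(P-t[:3])@Ro.from_rotvec(t[3:]).as_matrix()  # x along motor, y=-motor y, z=-motor z ; origin grip point
        return np.min(np.abs([box(l,A([-.053,0,.001]),A([.025,.022,.022])),cyl(l,0,-.028,.028,.018),cyl(l,0,.027,.039,.0165),cyl(l,0,-.106,-.07,.006)]),0)
    r=least_squares(res,[0,0,-.02,0,0,0],loss="soft_l1",f_scale=.0015,x_scale=[.01]*3+[.1]*3)
    from scipy.spatial.transform import Rotation as Ro
    a=Ro.from_rotvec(r.x[3:]).as_matrix()
    return r.x,k.sum(),np.median(res(r.x)),T+R@(r.x[:3]+.039*a[:,0]),R@a[:,0],R,T
E
python3 - <<'E'
from hold import *
w=env.get_image("wrist");h=hold(w,wcloud(w));print(*h[:5]);print(env.observe()["ft_force"],env.observe()["wrist_torque"],h[6])
a=env.get_image("side");c=cloud(a);W=c[a["depth"]>0];h=hold(a,W);print(*h[:5])
E
```

```text
[ 0.0019  0.0009 -0.0286  0.0251  0.015   0.0512] 9560 0.00044098666148375057 [0.6799 0.1504 0.171 ] [0.98   0.198  0.0193]
[-0.2085 -0.0386 -4.0329] [ 0.0041 -0.1303 -0.0475] [0.6398 0.1431 0.1416]
[ 0.0019  0.0012 -0.0279 -0.0102  0.0136  0.0376] 270 0.0010923590196175257 [0.679  0.1506 0.1678] [0.9773 0.2115 0.0146]
```

The motor is held, weighing about 4 N. I'll refit the scope with averaged frames and plan the transfer.

```bash
cat > sc.py <<'E'
from hold import *
def scp(t,P,rl=.016,rr=.019):
    x,y,z,yaw,tl=t;a=A([np.cos(tl)*np.cos(yaw),np.cos(tl)*np.sin(yaw),np.sin(tl)]);v=np.cross([0,0,1],a);v/=np.linalg.norm(v)
    q=(P-[x,y,z])@np.stack([a,v,np.cross(a,v)],1)
    return np.min(np.abs([cyl(q,0,0,.075,.015),cyl(q,0,0,rl,rr)]),0)
def fitscope(W,x0=(.682,-.2415,.262,-.325,.382)):
    x0=A(x0);ax=A([np.cos(x0[4])*np.cos(x0[3]),np.cos(x0[4])*np.sin(x0[3]),np.sin(x0[4])])
    d=W-x0[:3];s=d@ax;rad=np.linalg.norm(d-s[:,None]*ax,axis=1);P=W[(s>-.012)&(s<.055)&(rad<.027)]
    out=[]
    for rl in(.008,.012,.016,.02):
        r=least_squares(scp,x0,args=(P,rl),loss="soft_l1",f_scale=.0015,x_scale=[.01]*3+[.1]*2);out.append((r.cost,rl,r.x))
    b=min(out,key=lambda o:o[0]);return len(P),b[0],b[1],b[2],np.degrees(b[2][3:])
E
cat > plan.py <<'E'
from hold import *
from scipy.spatial.transform import Rotation as Ro,Slerp
def target(lens,yaw,tl,fx,back=0):
    X=A([np.cos(tl)*np.cos(yaw),np.cos(tl)*np.sin(yaw),np.sin(tl)]);y=np.cross(X,[0,0,1]);y/=np.linalg.norm(y)
    F=np.stack([X,y,np.cross(X,y)],1);a=Ro.from_rotvec(fx[3:]).as_matrix()
    R=F@a.T;return R,lens-(.1+back)*X-R@(fx[:3]+.039*a[:,0])
def rows(R0,T0,R1,T1,n):
    d=Ro.from_matrix(R0.T@R1).as_rotvec();s=(1-np.cos(np.pi*np.arange(n+1)/n))/2;Rs=[R0@Ro.from_rotvec(d*k).as_matrix() for k in s];Ts=[T0+(T1-T0)*k for k in s]
    for i in range(n):
        print(*np.round(Rs[i].T@(Ts[i+1]-Ts[i])*1000,1),*np.round(Ro.from_matrix(Rs[i].T@Rs[i+1]).as_rotvec(),4))
E
python3 - <<'E'
from sc import *; from plan import *
S=[];
for n in("scene","side"):
    ps=[env.get_image(n) for _ in range(4)];W=np.concatenate([cloud(p)[p["depth"]>0] for p in ps]);S.append(W);print(n,*fitscope(W))
r=fitscope(np.concatenate(S));print("both",*r);np.save("scope.npy",r[3])
x=r[3];fx=A([.0019,.001,-.0283,.015,.0145,.047])
o=env.observe();R1,T1=target(x[:3],x[3],x[4],fx,.01)
print(o["position"],T1,R1,o["time_s"]);rows(o["tool_rot"],o["position"],R1,T1,24)
E
```

```text
scene 789 0.00044629741164779697 0.02 [ 0.6831 -0.2421  0.2618 -0.3146  0.3873] [-18.0235  22.1932]
side 172 0.0003532413162051689 0.02 [ 0.6838 -0.2418  0.2635 -0.2994  0.3876] [-17.1516  22.2067]
both 961 0.0008466353503581502 0.02 [ 0.6832 -0.2423  0.262  -0.3063  0.3927] [-17.5518  22.5006]
[0.6387 0.1431 0.1386] [ 0.5603 -0.203   0.1779] [[ 0.8994 -0.2651  0.3477]
 [-0.2353 -0.9637 -0.1261]
 [ 0.3685  0.0316 -0.9291]] 8.8
-0.7 1.4 -0.2 -0.0005 0.0015 0.0022
-2.1 4.0 -0.5 -0.0016 0.0046 0.0065
-3.3 6.7 -0.8 -0.0027 0.0076 0.0107
-4.5 9.2 -1.2 -0.0037 0.0105 0.0147
-5.5 11.7 -1.5 -0.0047 0.0132 0.0184
-6.2 14.0 -1.8 -0.0055 0.0156 0.0219
-6.7 16.1 -2.0 -0.0063 0.0178 0.0249
-6.9 18.0 -2.2 -0.007 0.0197 0.0276
-6.9 19.6 -2.4 -0.0075 0.0212 0.0297
-6.6 21.0 -2.6 -0.008 0.0224 0.0314
-6.1 21.9 -2.6 -0.0082 0.0232 0.0325
-5.4 22.5 -2.6 -0.0084 0.0236 0.0331
-4.6 22.7 -2.5 -0.0084 0.0236 0.0331
-3.7 22.5 -2.4 -0.0082 0.0232 0.0325
-2.8 21.8 -2.2 -0.008 0.0224 0.0314
-2.0 20.8 -2.0 -0.0075 0.0212 0.0297
-1.2 19.3 -1.7 -0.007 0.0197 0.0276
-0.6 17.5 -1.5 -0.0063 0.0178 0.0249
-0.1 15.4 -1.2 -0.0055 0.0156 0.0219
0.2 12.9 -0.9 -0.0047 0.0132 0.0184
0.4 10.3 -0.7 -0.0037 0.0105 0.0147
0.4 7.5 -0.5 -0.0027 0.0076 0.0107
0.3 4.5 -0.3 -0.0016 0.0046 0.0065
0.1 1.5 -0.1 -0.0005 0.0015 0.0022
```

Emit:
servo_tool(deltas="0 -1 2 0 0 0.002 0.002;0 -2 4 -1 -0.002 0.005 0.007;0 -3 7 -1 -0.003 0.008 0.011;0 -5 9 -1 -0.004 0.011 0.015;0 -6 12 -2 -0.005 0.013 0.018;0 -6 14 -2 -0.006 0.016 0.022;0 -7 16 -2 -0.006 0.018 0.025;0 -7 18 -2 -0.007 0.02 0.028")

```text
time_s: 9.47
position: [0.6176, 0.0541, 0.1503]
tool_rot: [[0.988, 0.119, 0.099], [0.121, -0.993, -0.016], [0.096, 0.027, -0.995]]
ft_force: [0.2, -0.2, -3.6]
grip_width: 0.0342
gripper_force: 108.1
```

Emit:
servo_tool(deltas="0 -7 20 -2 -0.008 0.021 0.03;0 -7 21 -3 -0.008 0.022 0.031;0 -6 22 -3 -0.008 0.023 0.033;0 -5 22 -3 -0.008 0.024 0.033;0 -5 23 -3 -0.008 0.024 0.033;0 -4 22 -2 -0.008 0.023 0.033;0 -3 22 -2 -0.008 0.022 0.031;0 -2 21 -2 -0.008 0.021 0.03")

```text
time_s: 10.13
position: [0.5762, -0.1195, 0.1704]
tool_rot: [[0.951, -0.143, 0.274], [-0.125, -0.989, -0.081], [0.282, 0.042, -0.958]]
ft_force: [0.6, -0.6, -4.4]
grip_width: 0.034
gripper_force: 108.0
```

Emit:
servo_tool(deltas="0 -1 19 -2 -0.007 0.02 0.028;0 -1 18 -2 -0.006 0.018 0.025;0 0 15 -1 -0.006 0.016 0.022;0 0 13 -1 -0.005 0.013 0.018;0 0 10 -1 -0.004 0.011 0.015;0 0 7 0 -0.003 0.008 0.011;0 0 4 0 -0.002 0.004 0.006;0 0 2 0 0 0.001 0.002")

```text
time_s: 10.8
position: [0.5562, -0.2032, 0.1793]
tool_rot: [[0.898, -0.268, 0.35], [-0.238, -0.963, -0.128], [0.371, 0.031, -0.928]]
ft_force: [-0.3, -0.0, -4.3]
grip_width: 0.0343
gripper_force: 108.0
```

Emit:
servo_tool(deltas="0 0 0 0 0 0 0;0 0 0 0 0 0 0;0 0 0 0 0 0 0;0 0 0 0 0 0 0")

```text
time_s: 11.13
position: [0.5567, -0.2025, 0.1793]
tool_rot: [[0.898, -0.267, 0.35], [-0.236, -0.963, -0.127], [0.371, 0.031, -0.928]]
ft_force: [-0.5, -0.0, -3.1]
grip_width: 0.034
gripper_force: 108.0
```

```bash
cat > chk.py <<'E'
from sc import *; from plan import *
import sys
o=env.observe();print(o["time_s"],o["position"],o["ft_force"])
w=env.get_image("wrist");Ww=wcloud(w)
H=hold(w,Ww);print("wrist hold",*H[:3],H[3],H[4])
ps=[env.get_image(n) for n in("scene","side") for _ in range(2)];W=[cloud(p)[p["depth"]>0] for p in ps]
for nm,Wc in(("scene",W[0]),("side",W[2])):
    h=hold(0,Wc);print(nm,*h[:3],h[3],h[4])
xs=np.load("scope.npy")
f=fitscope(np.concatenate(W),xs);print("ext scope",*f)
try:print("wrist scope",*fitscope(Ww,xs))
except Exception as e:print(e)
X=A([np.cos(xs[4])*np.cos(xs[3]),np.cos(xs[4])*np.sin(xs[3]),np.sin(xs[4])])
d=H[3]-(xs[:3]-.1*X);print("tail err along",d@X,"perp",np.linalg.norm(d-d@X*X),"ang",np.degrees(np.arccos(H[4]@X)))
save(cv2.resize(w["img"],(640,480)),sys.argv[1])
E
python3 chk.py w4.png
```

```text
11.1333 [ 0.5567 -0.2025  0.1793] [-0.5078 -0.0238 -3.1345]
wrist hold [ 0.0012  0.0001 -0.0252  0.0219  0.0107  0.0511] 9537 0.0004315107372920221 [ 0.5832 -0.2109  0.2181] [ 0.8794 -0.2842  0.382 ]
scene [ 0.0013 -0.0003 -0.0247 -0.021   0.0071  0.0284] 188 0.0008693841294538348 [ 0.5838 -0.21    0.2175] [ 0.8871 -0.2631  0.3792]
side [ 0.0015  0.0004 -0.0261  0.0567  0.0141  0.0332] 201 0.0014760042126091485 [ 0.5831 -0.2106  0.2192] [ 0.8835 -0.2674  0.3845]
ext scope 630 0.0005846836780075788 0.02 [ 0.6826 -0.242   0.2627 -0.3102  0.3715] [-17.7711  21.2878]
wrist scope 0 0.0 0.008 [ 0.6832 -0.2423  0.262  -0.3063  0.3927] [-17.5518  22.5006]
tail err along -0.013669809955179257 perp 0.000510625565617743 ang 0.33517963927773897
```

View pics/w4.png

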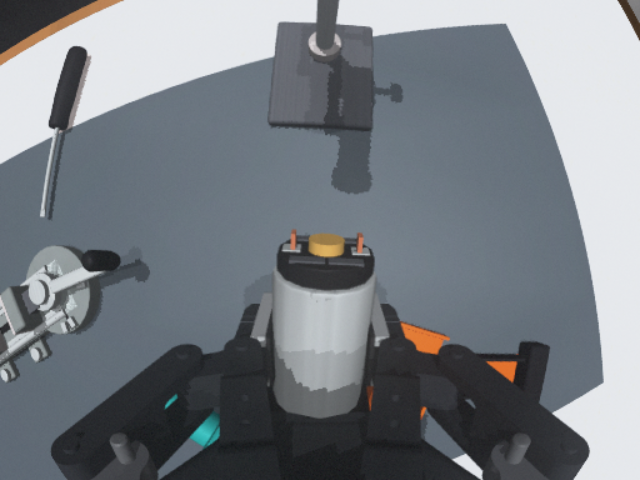

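The wrist view shows the tail facing forward at (325,250) and the stand foot at (322,78). I'll use the foot to get a precise stand yaw.

Run:
```python
from sc import *
W=np.concatenate([wcloud(env.get_image("wrist")) for _ in range(2)])
k=(W[:,2]>.0095)&(W[:,2]<.016)&(abs(W[:,0]-.75)<.11)&(abs(W[:,1]+.27)<.1)
Q=W[k][:,:2].astype(np.float32)
# drop stray points
im=np.zeros((260,260),np.uint8);ij=((Q-[.62,-.4])*1000).astype(int);ij=ij[(ij>=0).all(1)&(ij<260).all(1)];im[ij[:,1],ij[:,0]]=255
im=cv2.morphologyEx(cv2.morphologyEx(im,cv2.MORPH_CLOSE,np.ones((7,7))),cv2.MORPH_OPEN,np.ones((15,15)))
c=max(cv2.findContours(im,cv2.RETR_EXTERNAL,cv2.CHAIN_APPROX_NONE)[0],key=cv2.contourArea)
print(len(Q),cv2.minAreaRect(c))
k=(W[:,2]>.03)&(W[:,2]<.2)&(abs(W[:,0]-.78)<.03)&(abs(W[:,1]+.275)<.03);K=W[k];print(len(K))
e=least_squares(lambda t:np.hypot(K[:,0]-t[0],K[:,1]-t[1])-.009,[.78,-.272],loss="soft_l1",f_scale=.002);print(e.x)
C=np.load("C.npy")
for lo,hi in((.02,.13),(.13,.24),(.31,.37)):
    K=C[(C[:,2]>lo)&(C[:,2]<hi)&(abs(C[:,0]-.78)<.025)&(abs(C[:,1]+.272)<.025)]
    e=least_squares(lambda t:np.hypot(K[:,0]-t[0],K[:,1]-t[1])-.009,[.78,-.272],loss="soft_l1",f_scale=.002);print(lo,len(K),e.x)
h=hold(0,W);print(h[0],h[3],h[4])
```

```text
11817 ((134.4445037841797, 134.16067504882812), (100.06498718261719, 120.02359008789062), 72.18110656738281)
1121
[ 0.7798 -0.2736]
0.02 299 [ 0.7799 -0.2735]
0.13 288 [ 0.7798 -0.2738]
0.31 210 [ 0.7797 -0.2739]
[ 0.0012  0.0001 -0.0252  0.0206  0.0112  0.0517] [ 0.583  -0.2112  0.2181] [ 0.8788 -0.2852  0.3825]
```

Run:
```python
from sc import *; from plan import *
W=[np.load("C.npy")]
for n in("scene","side"):
    for _ in range(5):
        p=env.get_image(n);W.append(cloud(p)[p["depth"]>0])
W=np.concatenate(W)
yaw=-.311;u=A([np.cos(yaw),np.sin(yaw)]);O=A([.737,-.2599])
def full(t): return A([*(O-t[0]*u),t[1],yaw,t[2]])
x0=full([.057,.262,.385]);ax=A([*(np.cos(.385)*u),np.sin(.385)])
d=W-x0[:3];s=d@ax;rad=np.linalg.norm(d-s[:,None]*ax,axis=1)
for smax in(.04,.06):
  P=W[(s>-.012)&(s<smax)&(rad<.027)]
  for rl in(.012,.016,.02,.024):
    r=least_squares(lambda t:scp(full(t),P,rl),[.057,.262,.385],loss="soft_l1",f_scale=.0015,x_scale=[.01,.01,.1]);print(smax,rl,len(P),r.x,np.degrees(r.x[2]),r.cost)
```

```text
0.04 0.012 1493 [0.0579 0.2629 0.355 ] 20.337482947959096 0.0013583525828659308
0.04 0.016 1493 [0.058  0.2633 0.3404] 19.50199538849593 0.001315889469840591
0.04 0.02 1493 [0.0583 0.2628 0.3511] 20.118871856146672 0.0012665308228418562
0.04 0.024 1493 [0.058  0.2629 0.3493] 20.014253673182242 0.001215097593772056
0.06 0.012 2020 [0.0578 0.2627 0.3712] 21.270600742149558 0.002206670755973887
0.06 0.016 2020 [0.0577 0.2627 0.3707] 21.239252897330825 0.002169574868376313
0.06 0.02 2020 [0.0581 0.2624 0.3746] 21.463958642059644 0.0021146397339669347
0.06 0.024 2020 [0.0579 0.2625 0.3753] 21.503241106900685 0.002066587249783596
```

Tilt is still uncertain by about 1.5°. I'll tip the hand so that the close-range wrist camera can see the barrel.

Run:
```python
from plan import *
w=env.get_image("wrist");o=env.observe();R,T=o["tool_rot"],o["position"]
E=np.linalg.inv(w["world_to_cam"]);Rc=R.T@E[:3,:3];tc=R.T@(E[:3,3]-T);K=w["camera_matrix"];print(tc,Rc,K,o["q"])
L=A([.682,-.2421,.2627]);B=L+.06*A([.886,-.284,.366])
for pit in(0,.3,.5,.7):
  for dT in([0,0,0],[-.08,.02,0],[-.05,.02,.06],[0,0.02,.1],[-.05,.02,.1]):
    Rn=R@Ro.from_rotvec([0,pit,0]).as_matrix();Tn=T+dT;out=[]
    for X in(L,B):
        c=Rc.T@(Rn.T@(X-Tn)-tc);th=np.arctan2(np.hypot(c[0],c[1]),c[2]);uv=K[:2,2]+th*K[0,0]*c[:2]/np.hypot(c[0],c[1]);out+=[*uv.round(),round(np.linalg.norm(c),3)]
    print(pit,dT,*out)
```

```text
[ 0.082   0.0002 -0.1424] [[ 0.0012 -0.949  -0.3153]
 [ 1.      0.0014 -0.0006]
 [ 0.001  -0.3153  0.949 ]] [[297.3186   0.     255.6432]
 [  0.     297.3186 189.6246]
 [  0.       0.       1.    ]] [-33.7394  20.3511  89.3775   6.7213  49.1447  67.9782]
0 [0, 0, 0] 273.0 -71.0 0.134 277.0 -159.0 0.174
0 [-0.08, 0.02, 0] 264.0 -142.0 0.207 268.0 -191.0 0.253
0 [-0.05, 0.02, 0.06] 272.0 -48.0 0.214 275.0 -112.0 0.248
0 [0, 0.02, 0.1] 289.0 41.0 0.214 292.0 -35.0 0.233
0 [-0.05, 0.02, 0.1] 268.0 -10.0 0.242 272.0 -73.0 0.269
0.3 [0, 0, 0] 268.0 -32.0 0.176 271.0 -92.0 0.221
0.3 [-0.08, 0.02, 0] 262.0 -76.0 0.253 265.0 -113.0 0.301
0.3 [-0.05, 0.02, 0.06] 269.0 3.0 0.253 271.0 -47.0 0.292
0.3 [0, 0.02, 0.1] 284.0 78.0 0.243 286.0 16.0 0.271
0.3 [-0.05, 0.02, 0.1] 266.0 39.0 0.277 269.0 -12.0 0.31
0.5 [0, 0, 0] 266.0 -4.0 0.202 269.0 -52.0 0.25
0.5 [-0.08, 0.02, 0] 261.0 -35.0 0.281 264.0 -67.0 0.331
0.5 [-0.05, 0.02, 0.06] 268.0 36.0 0.276 270.0 -7.0 0.318
0.5 [0, 0.02, 0.1] 282.0 104.0 0.26 283.0 50.0 0.293
0.5 [-0.05, 0.02, 0.1] 266.0 72.0 0.297 267.0 27.0 0.334
0.7 [0, 0, 0] 265.0 23.0 0.226 267.0 -14.0 0.277
0.7 [-0.08, 0.02, 0] 261.0 3.0 0.306 263.0 -23.0 0.358
0.7 [-0.05, 0.02, 0.06] 267.0 69.0 0.296 268.0 32.0 0.341
0.7 [0, 0.02, 0.1] 281.0 130.0 0.274 281.0 82.0 0.312
0.7 [-0.05, 0.02, 0.1] 265.0 104.0 0.314 266.0 64.0 0.355
```

Emit:
servo_tool(deltas="0 0 -1 -10 0 0 0;0 1 -1 -20 0 0 0;0 1 -2 -25 0 0 0;0 1 -2 -25 0 0.03 0;0 1 -1 -16 0 0.07 0;0 1 -1 -10 0 0.09 0;0 0 0 0 0 0.09 0;0 0 0 0 0 0.07 0")

```text
time_s: 12.7
position: [0.5238, -0.1821, 0.2805]
tool_rot: [[0.72, -0.268, 0.641], [-0.177, -0.963, -0.204], [0.671, 0.033, -0.74]]
ft_force: [-0.1, 0.5, -4.1]
grip_width: 0.0339
gripper_force: 108.4
```

Emit:
servo_tool(deltas="0 0 0 0 0 0.05 0;0 0 0 0 0 0 0;0 0 0 0 0 0 0;0 0 0 0 0 0 0")

```text
time_s: 13.03
position: [0.5249, -0.1827, 0.2796]
tool_rot: [[0.691, -0.267, 0.672], [-0.168, -0.963, -0.21], [0.703, 0.032, -0.71]]
ft_force: [-0.6, 0.6, -3.5]
grip_width: 0.0338
gripper_force: 108.4
```

Run:
```python
from sc import *
o=env.observe();print(o["time_s"],o["position"],o["tool_rot"][:,2])
ws=[env.get_image("wrist") for _ in range(3)];W=np.concatenate([wcloud(w) for w in ws]);np.save("Ws.npy",W)
h=hold(0,W);print(h[0],h[3],h[4])
yaw=-.311;u=A([np.cos(yaw),np.sin(yaw)]);O=A([.737,-.2599])
print("free",*fitscope(W,(.682,-.2421,.2627,-.311,.375)))
def full(t): return A([*(O-t[0]*u),t[1],yaw,t[2]])
ax=A([*(np.cos(.375)*u),np.sin(.375)]);d=W-full([.058,.2625,.375])[:3];s=d@ax;rad=np.linalg.norm(d-s[:,None]*ax,axis=1)
for smax in(.04,.06):
  P=W[(s>-.012)&(s<smax)&(rad<.027)]
  for rl in(.008,.012,.016,.02,.024):
    r=least_squares(lambda t:scp(full(t),P,rl),[.058,.262,.375],loss="soft_l1",f_scale=.001,x_scale=[.01,.01,.1]);print(smax,rl,len(P),r.x,np.degrees(r.x[2]),r.cost)
# radial profile along axis
q=(s>-.01)&(s<.09)&(rad<.03)
for a in np.arange(-.01,.09,.005):
    m=q&(s>=a)&(s<a+.005)
    if m.sum()>20:print(round(a,3),m.sum(),np.percentile(rad[m],[10,50,90]))
save(cv2.resize(ws[0]["img"],(640,480)),"w5.png")
```

```text
13.0333 [ 0.5249 -0.1827  0.2796] [ 0.6721 -0.2098 -0.7101]
[ 0.0012  0.0002 -0.025   0.0144  0.0085  0.0515] [ 0.5352 -0.1862  0.3256] [ 0.6703 -0.2159  0.71  ]
free 6584 0.0014334055668187948 0.02 [ 0.6812 -0.2417  0.2617 -0.3092  0.3868] [-17.7163  22.1593]
0.04 0.008 5342 [0.0587 0.2623 0.3571] 20.462363808089872 0.0014123036480548727
0.04 0.012 5342 [0.0588 0.2619 0.3736] 21.40728446390703 0.0008167192214595052
0.04 0.016 5342 [0.0587 0.2618 0.3746] 21.465584046815735 0.0008113604485601694
0.04 0.02 5342 [0.0587 0.2618 0.3746] 21.46292107736629 0.0008037773601296678
0.04 0.024 5342 [0.0587 0.2618 0.3746] 21.462199313794972 0.0008058123800374133
0.06 0.008 7197 [0.0585 0.2621 0.3768] 21.591662944832024 0.003471733506064792
0.06 0.012 7197 [0.0587 0.2617 0.3852] 22.067772231283946 0.0028086669107805795
0.06 0.016 7197 [0.0587 0.2617 0.3859] 22.111631854715352 0.0028013957627911986
0.06 0.02 7197 [0.0587 0.2617 0.3859] 22.108831200302493 0.002793769473226427
0.06 0.024 7197 [0.0587 0.2617 0.3858] 22.10426174345305 0.0027947470547357847
-0.005 1606 [0.0054 0.0123 0.0166]
0.0 878 [0.0164 0.0185 0.0193]
0.005 596 [0.0179 0.0187 0.0194]
0.01 224 [0.0149 0.0184 0.0192]
0.015 415 [0.014  0.0147 0.0153]
0.02 418 [0.0139 0.0146 0.0154]
0.025 419 [0.014  0.0147 0.0154]
0.03 419 [0.0141 0.0147 0.0154]
0.035 367 [0.0141 0.0148 0.0155]
0.04 476 [0.0142 0.0151 0.0159]
0.045 383 [0.0148 0.0154 0.0161]
0.05 347 [0.0144 0.0152 0.0163]
0.055 703 [0.0143 0.0159 0.0262]
0.06 499 [0.0141 0.0152 0.0258]
0.065 440 [0.0142 0.015  0.0237]
0.07 226 [0.0142 0.015  0.0248]
0.075 107 [0.0148 0.02   0.0257]
0.085 42 [0.0188 0.0214 0.024 ]
```

View pics/w5.png

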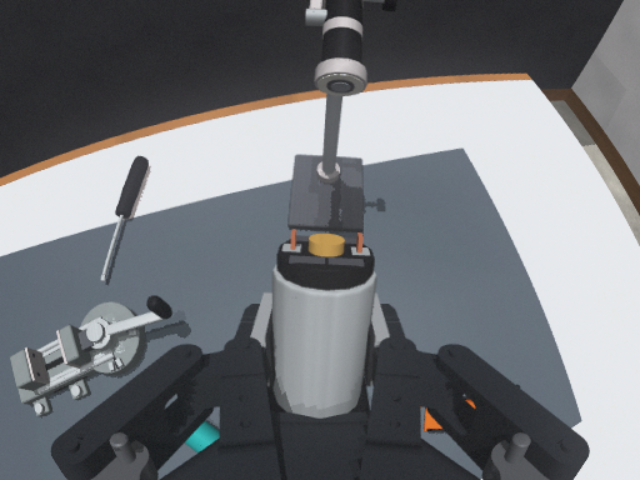

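The barrel and LED ring are clear at (340,75). Now the final tilt fit and the plan to the focus.

Run:
```python
from sc import *; from plan import *
W=np.load("Ws.npy")
yaw=-.311;u=A([np.cos(yaw),np.sin(yaw)]);O=A([.737,-.2599])
def full(t): return A([*(O-t[0]*u),t[1],yaw,t[2]])
t0=[.0587,.2618,.378];ax=A([*(np.cos(.378)*u),np.sin(.378)]);d=W-full(t0)[:3];s=d@ax;rad=np.linalg.norm(d-s[:,None]*ax,axis=1)
P=W[(s>-.01)&(((s<.038)&(rad<.024))|((s>.061)&(s<.072)&(rad<.0175)))]
r=least_squares(lambda t:scp(full(t),P,.013),t0,loss="soft_l1",f_scale=.001,x_scale=[.01,.01,.1]);print(r.x,np.degrees(r.x[2]),r.cost)
x=full(r.x);np.save("scope.npy",x);print(x)
fx=A([.0012,.0001,-.0251,.018,.0095,.0515])
o=env.observe();R1,T1=target(x[:3],x[3],x[4],fx);print(T1,R1)
rows(o["tool_rot"],o["position"],R1,T1,14)
```

```text
[0.0587 0.2618 0.3758] 21.534552648060576 0.0009161601504977005
[ 0.6811 -0.2419  0.2618 -0.311   0.3758]
[ 0.5654 -0.2052  0.1869] [[ 0.9036 -0.2661  0.3358]
 [-0.2365 -0.9633 -0.1271]
 [ 0.3573  0.0354 -0.9333]]
-0.4 0.1 1.2 -0.0 -0.0052 -0.0
-1.2 0.3 3.6 -0.0001 -0.0154 -0.0001
-1.9 0.5 5.8 -0.0002 -0.0247 -0.0002
-2.3 0.6 7.8 -0.0002 -0.0329 -0.0002
-2.4 0.8 9.5 -0.0003 -0.0394 -0.0003
-2.3 0.8 10.6 -0.0003 -0.0439 -0.0003
-1.9 0.9 11.3 -0.0003 -0.0462 -0.0003
-1.4 0.9 11.4 -0.0003 -0.0462 -0.0003
-0.8 0.8 10.8 -0.0003 -0.0439 -0.0003
-0.3 0.7 9.8 -0.0003 -0.0394 -0.0003
0.1 0.6 8.2 -0.0002 -0.0329 -0.0002
0.2 0.5 6.1 -0.0002 -0.0247 -0.0002
0.2 0.3 3.8 -0.0001 -0.0154 -0.0001
0.1 0.1 1.3 -0.0 -0.0052 -0.0
```

Emit:
servo_tool(deltas="0 -0.4 0 1 0 -0.005 0;0 -1.2 0.4 4 0 -0.015 0;0 -2 0.5 6 0 -0.025 0;0 -2.3 0.6 8 0 -0.033 0;0 -2.4 0.8 9.5 0 -0.039 0;0 -2.3 0.8 10.5 0 -0.044 0;0 -1.9 0.9 11 0 -0.046 0;0 -1.4 0.9 11.4 0 -0.046 0")

```text
time_s: 13.85
position: [0.5498, -0.1967, 0.2217]
tool_rot: [[0.838, -0.268, 0.475], [-0.217, -0.963, -0.161], [0.501, 0.032, -0.865]]
ft_force: [0.2, -0.0, -5.2]
grip_width: 0.0339
gripper_force: 108.4
```

Emit:
servo_tool(deltas="0 -0.8 0.8 11 0 -0.044 0;0 -0.3 0.7 10 0 -0.039 0;0 0 0.6 8 0 -0.033 0;0 0.2 0.5 6 0 -0.025 0;0 0.2 0.3 4 0 -0.015 0;0 0.1 0.1 1 0 -0.005 0;0 0 0 0 0 0 0;0 0 0 0 0 0 0")

```text
time_s: 14.52
position: [0.565, -0.2049, 0.1866]
tool_rot: [[0.902, -0.267, 0.338], [-0.239, -0.963, -0.124], [0.359, 0.032, -0.933]]
ft_force: [-0.1, -0.0, -3.9]
grip_width: 0.0339
gripper_force: 108.3
```

Emit:
servo_tool(deltas="0 0 0 0 0 0 0;0 0 0 0 0 0 0;0 0 0 0 0 0 0;0 0 0 0 0 0 0")

```text
time_s: 14.85
position: [0.565, -0.205, 0.1866]
tool_rot: [[0.902, -0.267, 0.338], [-0.239, -0.963, -0.124], [0.359, 0.032, -0.933]]
ft_force: [0.0, 0.1, -4.3]
grip_width: 0.0342
gripper_force: 108.3
```

```bash
cat > fin.py <<'E'
from sc import *; from plan import *
W=np.concatenate([wcloud(env.get_image("wrist")) for _ in range(2)]);h=hold(0,W);o=env.observe();x=np.load("scope.npy")
X=A([np.cos(x[4])*np.cos(x[3]),np.cos(x[4])*np.sin(x[3]),np.sin(x[4])]);d=h[3]-(x[:3]-.1*X)
print(o["time_s"],h[0],"tail err mm along",d@X*1e3,"vec",d*1e3,"ang",np.degrees(np.arccos(h[4]@X)),h[4],X,abs(o["qvel"]).max())
R1,T1=target(x[:3],x[3],x[4],h[0]);print((o["tool_rot"].T@(T1-o["position"])*1e3).round(1),Ro.from_matrix(o["tool_rot"].T@R1).as_rotvec().round(4))
E
python3 fin.py
```

```text
14.95 [ 0.0012  0.0002 -0.0253  0.0167  0.0108  0.0516] tail err mm along -0.541829350596889 vec [-0.5559 -0.0944 -0.2081] ang 0.21172625367669776 [ 0.8839 -0.2869  0.3694] [ 0.8856 -0.2847  0.3671] 0.16333110698836814
[ 0.5 -0.1 -0.1] [-0.0019 -0.0026 -0.0027]
```

Emit:
servo_tool(deltas="0 0.5 0 0 0 -0.002 -0.002;0 0 0 0 0 0 0;0 0 0 0 0 0 0;0 0 0 0 0 0 0;0 0 0 0 0 0 0;0 0 0 0 0 0 0;0 0 0 0 0 0 0;0 0 0 0 0 0 0")

```text
time_s: 15.62
position: [0.5655, -0.2051, 0.1865]
tool_rot: [[0.904, -0.266, 0.336], [-0.237, -0.964, -0.124], [0.357, 0.032, -0.934]]
ft_force: [-0.7, -0.4, -2.9]
grip_width: 0.034
gripper_force: 108.3
```

```bash
python3 fin.py; python3 -c "
from rig import env
print(env.close_job())"
```

```text
15.7167 [ 0.0012  0.0002 -0.0252  0.0226  0.0111  0.0511] tail err mm along 0.017548208214396812 vec [ 0.0859 -0.1671 -0.2891] ang 0.03847828909006752 [ 0.8853 -0.2849  0.3676] [ 0.8856 -0.2847  0.3671] 0.11262301804882155
[-0.   0.1 -0.3] [-0.0078 -0.001  -0.0003]
the job is handed in; nothing more can be done
None
```

The job is handed in: the vise lever is in its open notch and the motor is held still, its tail at the camera's focus point and square to the lens to within about 0.3 mm and 0.1° by my own wrist-camera fit, at 15.7 s of the 51 s; no verdict came back.

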